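Load the beauty case for drying

TASK

Get the beauty case ready to dry the tools: first pull its brass fan knob fully up (fan off), then raise the mirror lid until it leans back about 20 degrees past upright (about 110 degrees open) and leave it there. Lift every tool hanging on the rack off its peg and stand it, handle up, in a slot of the case, one tool to a slot, and set the cream jar upright in the little tray on the case's front ledge. When all that is in place push the fan knob fully home again, leaving the lid at its angle and everything else on the slab undisturbed.

Things in the scene. Friction and masses are not known exactly. Their poses are not given: they have to be found in the camera images.
- spatula: steel makeup spatula: lower end a plain flat blade 18 wide, 6 thick (may be absent). 120 mm long; handle 20 wide (y), 8 thick (x), with a window 12 wide, 26 high (z 76 to 102 mm) hung on a peg, its upper edge resting on the peg; solid top block z 102 to 120. Origin: centre of the lower end; z up the handle
- brush: black flat makeup brush: lower end a steel ferrule and a dark head 22 wide, 10 thick, 26 tall (may be absent). 120 mm long; handle 20 wide (y), 8 thick (x), with a window 12 wide, 26 high (z 76 to 102 mm) hung on a peg, its upper edge resting on the peg; solid top block z 102 to 120. Origin: centre of the lower end; z up the handle
- comb: black plastic comb: lower end 20 wide, 7 thick (may be absent). 120 mm long; handle 20 wide (y), 8 thick (x), with a window 12 wide, 26 high (z 76 to 102 mm) hung on a peg, its upper edge resting on the peg; solid top block z 102 to 120. Origin: centre of the lower end; z up the handle
- file: steel nail file: lower end a grey bar 10 wide, 8 thick (may be absent). 120 mm long; handle 20 wide (y), 8 thick (x), with a window 12 wide, 26 high (z 76 to 102 mm) hung on a peg, its upper edge resting on the peg; solid top block z 102 to 120. Origin: centre of the lower end; z up the handle
- jar: squat white ceramic cream jar with a dull gold band round its top, 40 mm diameter, 38 mm tall, 120 g, loose on the slab; origin: centre of its underside, z up
- rack: fixed brass tool rack, base 120 (x) x 270 (y) x 12 mm; brass crossbar at x +45, top 132 mm up. Four pegs (6 mm bars, axis 125 mm up, y -102, -34, +34, +102) run from it towards -x (robot) to x -10, then turn up 6 mm over 8 mm. Tools hang at x 0 to +8. One comes off by lifting it 10 to 17 mm and drawing it 40 mm to -x. Origin: centre of underside, z up
- case: fixed dark walnut beauty case 190 (x) x 250 (y) mm, front to -x; origin: centre of underside, z up. Front ledge (x -95 to -25), 30 mm high, carries jar tray and fan knob; rear block (x -25 to +95), 70 mm high, has four slots in a row along y under the mirror lid
- jar_tray (a point): centre of the tray's floor, on the ledge 30 mm up: square tray 52 x 54 mm inside, brass rim 3 mm thick and 6 mm high; axes as the case
- knob (a joint): slide of the brass fan knob: 0 = pushed home, 0.018 m = pulled fully up; stiff (3 N), stays where left
- knob_top (a point): centre of the knob's flat top; round head 24 mm diameter, 25 mm tall below this point, on a 10 mm stem; it slides straight up; top 70 mm above the slab when home
- lid (a joint): angle of the mirror lid in rad: 0 = shut flat on the case, 1.571 = upright, 2.4 = its far stop; stiff hinge, stays where left. It starts nearly shut
- lid_grip (a point): point on the lid's brass pull tab, 146 mm from the hinge axis and 8 mm from the tab's tip; the tab is 20 mm wide (case y), 7 mm thick, and stands 45 mm out from the lid's front edge
- lid_hinge (a point): middle of the hinge axis, which runs along the case's y at the rear of the case, 71 mm up; the lid is 115 mm long from here, 250 mm wide, 7 mm thick
- slot0 (a point): centre of the mouth of slot 0 in the case (slots in order along the case's +y, 58 mm apart): 26 mm (case x) x 32 mm (case y), 58 mm deep, mouth 70 mm above the slab; axes as the case
- slot1 (a point): centre of the mouth of slot 1 in the case (slots in order along the case's +y, 58 mm apart): 26 mm (case x) x 32 mm (case y), 58 mm deep, mouth 70 mm above the slab; axes as the case
- slot2 (a point): centre of the mouth of slot 2 in the case (slots in order along the case's +y, 58 mm apart): 26 mm (case x) x 32 mm (case y), 58 mm deep, mouth 70 mm above the slab; axes as the case
- slot3 (a point): centre of the mouth of slot 3 in the case (slots in order along the case's +y, 58 mm apart): 26 mm (case x) x 32 mm (case y), 58 mm deep, mouth 70 mm above the slab; axes as the case
- polish: small glass nail polish bottle, 28 mm diameter, 65 mm tall, not to be disturbed; origin: underside
- toothcup: ceramic toothbrush cup, 72 mm across, 95 mm tall, not to be disturbed; origin: underside
- perfume: glass perfume flask 35 x 55 x 75 mm, not to be disturbed; origin: underside
- curler: steel lash curler lying flat, about 80 x 50 mm, 12 mm high, not to be disturbed; origin: underside

How it is judged (in metres and radians):
On the way, in this order (a step that is already met when the one before it is completed fails the run):
1. the fan knob is pulled fully up (value of joint knob above 0.014 m), for 0.2 s.
2. the mirror lid stands at about 110 degrees, let go (value of joint lid between 1.78 and 2.06 rad and velocity of joint lid between -0.05 and 0.05 rad/s and contact force between lid and the fingers below 0.05 N), for 0.3 s.
3. every tool present stands in a slot of its own and the jar in its tray, all let go, the knob still up and the lid at its angle (x of spatula in the frame of case between 0.015 and 0.045 m and y of spatula in the frame of case between -0.108 and 0.108 m and z of each of spatula, brush, comb, file in the frame of case below 0.022 m and angle between each of spatula, brush, comb, file's own z axis and vertical below 0.4 rad and linear speed of each of spatula, brush, comb, file, jar below 0.03 m/s and contact force between each of spatula, brush, comb, file, jar and the fingers below 0.05 N and x of brush in the frame of case between 0.015 and 0.045 m and y of brush in the frame of case between -0.108 and 0.108 m and x of comb in the frame of case between 0.015 and 0.045 m and y of comb in the frame of case between -0.108 and 0.108 m and x of file in the frame of case between 0.015 and 0.045 m and y of file in the frame of case between -0.108 and 0.108 m and horizontal distance between spatula and brush above 0.033 m and horizontal distance between each of spatula, brush and comb above 0.033 m and horizontal distance between each of spatula, brush, comb and file above 0.033 m and z of jar in the frame of case between 0.025 and 0.034 m and horizontal distance between jar and jar_tray below 0.013 m and angle between jar's own z axis and vertical below 0.12 rad and value of joint lid between 1.78 and 2.06 rad and velocity of joint lid between -0.05 and 0.05 rad/s and value of joint knob above 0.012 m), for 0.3 s.
4. the fan knob is pushed home (value of joint knob below 0.003 m), for 0.2 s.
At the end, for the whole second after the job is handed in: Every tool present stands handle up (within 23 degrees) on the floor of a slot of its own, the jar stands upright in its tray (within 13 mm of its centre), the lid is at 110 degrees give or take 8, the knob is within 3 mm of home, and all is released and at rest (x of spatula in the frame of case between 0.015 and 0.045 m and y of spatula in the frame of case between -0.108 and 0.108 m and z of each of spatula, brush, comb, file in the frame of case below 0.022 m and angle between each of spatula, brush, comb, file's own z axis and vertical below 0.4 rad and linear speed of each of spatula, brush, comb, file, jar below 0.03 m/s and contact force between each of spatula, brush, comb, file, jar and the fingers below 0.05 N and x of brush in the frame of case between 0.015 and 0.045 m and y of brush in the frame of case between -0.108 and 0.108 m and x of comb in the frame of case between 0.015 and 0.045 m and y of comb in the frame of case between -0.108 and 0.108 m and x of file in the frame of case between 0.015 and 0.045 m and y of file in the frame of case between -0.108 and 0.108 m and horizontal distance between spatula and brush above 0.033 m and horizontal distance between each of spatula, brush and comb above 0.033 m and horizontal distance between each of spatula, brush, comb and file above 0.033 m and z of jar in the frame of case between 0.025 and 0.034 m and horizontal distance between jar and jar_tray below 0.013 m and angle between jar's own z axis and vertical below 0.12 rad and value of joint lid between 1.78 and 2.06 rad and velocity of joint lid between -0.05 and 0.05 rad/s and value of joint knob below 0.003 m); the robot touches nothing.
It fails at once if a bystander (polish, tooth cup, perfume, curler) is pushed more than 30 mm or knocked over (distance of any of polish, toothcup, perfume, curler from where it was at the start of the episode above 0.03 m or angle between any of polish, toothcup, perfume, curler's own z axis and vertical above 0.5 rad).
Of spatula, brush, comb, file only 2 to 4 are there at a start; the rules pass over those that are not, and their reading is None.
At some moment in a run one of jar may be knocked a few centimetres aside while the robot is not near it.
It also fails if it takes over 210 s, if anything falls off the work surface, if the arm or the gripper's body presses on something with over 40 N, if the wrist force passes 120 N, or if a joint passes its speed limit or range.

ROBOT

A 6-joint arm with a two-finger parallel gripper is mounted at the origin on the work surface. World frame = base frame: x ahead of the robot, y to its left, z up, the work surface at z = 0. Lengths are in mm, angles in rad, forces in N, time in s.
With the tool pointing down it reaches from about 300 to 775 mm from the base axis. Payload 14.6 kg.
Tool frame: the origin (TCP) lies midway between the tips of the shut fingers; the grasp point (between the pads) lies 19 mm behind it (manip.grasp_offset is the distance from the TCP to the grasp point, in mm); z points along the fingers, y is the line along which they close (so a half turn about z gives the same grasp; the last joint's range is limited). The gripper opens to 94 mm and grips with 3 to 60 N. Pads are 16 mm wide; open, the fingers measure 119 mm over their backs; the gripper's body (75 mm by 177 mm) begins 78 mm behind the grasp point.
Start: joints at [1.258, 0.3, 1.521, -0, 1.321, -0.067], TCP at [133.831, 533.459, 205.446] pointing down, gripper open.
Joint ranges: [-3.03, 3.03], [-0.79, 2.21], [0.23, 2.52], [-1.04, 4.18], [0, 3.07], [-2.55, 2.55]. Speed limits (rad/s): [2.22, 2.22, 2.57, 3.14, 3.14, 3.14].

INTERFACE

Orientations are given as [roll, pitch, yaw] about the fixed x, y, z axes, in that order (R = Rz(yaw) Ry(pitch) Rx(roll)).
In Python, from cell import manip, viewer gives the robot as it stands. The module is installed in compiled form; this text tells all that it offers.
- The arm moves only by the tool move_arm, never from a script. Its argument "moves" is a list of rows, each a list of 4 numbers: the shift along the tool's x, y, z in m, then the turn about the tool's z in rad. A call has 1 to 12 rows; each row is the pose to reach, as a shift and turn from the pose commanded when the call began, along the tool's axes at that moment; what a row does not reach only later rows make up. A row lasts 1/10 s, in which the tool goes at most 50 mm and 8.59 degrees, less where a joint would pass 70% of its speed; a pose out of reach is approached as far as the arm can. A call with a gripper value outside its range is refused whole. "jaw" is the finger opening in m, from 0 to 0.094, set as the call begins (left out, the last holds). The fingers move at their own pace and stop on an object; "squeeze" is the grip in N (left out, the last holds). Time passes only in rows, so rows that repeat a pose let the fingers close. It gives the time, the measured TCP pose, the force, the opening and the grip force at its end, in the units of the state.
- manip.read_state(): the state, without advancing time (a new reading comes with each control period).
- viewer.camera(name): name is "scene" or "side" or "wrist"; returns a dict with "frame" (384x512x3 uint8, blue, green, red), "z_map" (384x512 float32, mm along the optical axis (not along the pixel's ray), 0 where there is no reading), "fx", "fy", "cx", "cy" (pixels), "D" ([k1, k2, p1, p2, k3] as OpenCV has them; the pictures are not rectified), "origin" and "orientation" of the camera in the world. Camera axes: x right, y down, z forward; pixel columns grow to the right and rows downward; lengths in mm; the calibration is good to about 2 mm. A picture is of the moment at which its call begins.
- manip.sign_off(): hands the job in; it is judged then, once.
The state is a dict: "clock": time; "joints": joint angles; "qd": joint speeds; "effort": joint torques, N m; "eef_pos": TCP position; "eef_rot": TCP orientation; "wrist_force": force on the tool from outside, world axes, zero at the start; "moment": the same for the moment, N m; "finger_gap": finger opening in mm; "finger_force": force on a finger pad.
Only numpy, scipy, OpenCV 4.12 (cv2) and the standard library are available. Lean on these libraries where they do the work, as an engineer would, in place of code of your own. Each camera call takes 0.05 s, during which the arm holds its last target. There are 200 camera calls.

## Working session

There is one attempt and no reset: what is moved stays moved. The work goes in short steps, Python scripts to look and compute and a tool call to move; the robot and the scene stay as the last step left them, time stands still between calls to the robot, and variables do not carry over. Pictures are saved under pics/ and viewed, at most 14 in all, crops included, and the job is handed in when it is done.

Besides the shell and the picture viewer there is one more tool, called after ">>>" as name(argument=value, ...) on one line, values as JSON. move_arm: Moves the arm, as the interface text tells. Its arguments: {"type":"object","properties":{"moves":{"type":"array"},"jaw":{"type":"number"},"squeeze":{"type":"number"}},"required":["moves"]}

```bash
mkdir -p pics; cat > h.py <<'E'
import numpy as np, cv2
from scipy.spatial.transform import Rotation as Ro
from cell import manip, viewer
np.set_printoptions(precision=1,suppress=True)
def rot(o):
    o=np.array(o,float)
    return o if o.shape==(3,3) else (Ro.from_euler('xyz',o).as_matrix() if o.size==3 else Ro.from_quat(o).as_matrix())
def cam(n,save=None):
    c=viewer.camera(n)
    if save: cv2.imwrite('pics/'+save+'.png',c['frame'])
    return c
def cloud(c):
    K=np.array([[c['fx'],0,c['cx']],[0,c['fy'],c['cy']],[0,0,1]])
    h,w=c['z_map'].shape
    uv=np.stack(np.meshgrid(np.arange(w),np.arange(h)),-1).reshape(-1,1,2).astype(float)
    r=cv2.undistortPoints(uv,K,np.array(c['D'],float)).reshape(h,w,2)
    z=c['z_map'][...,None]
    P=np.concatenate([r*z,z],-1)@rot(c['orientation']).T+np.array(c['origin'])
    P[c['z_map']==0]=np.nan
    return P
def ray(c,u,v):
    K=np.array([[c['fx'],0,c['cx']],[0,c['fy'],c['cy']],[0,0,1]])
    r=cv2.undistortPoints(np.array([[[u,v]]],float),K,np.array(c['D'],float)).ravel()
    return np.array(c['origin']),rot(c['orientation'])@np.array([r[0],r[1],1])
def onz(c,u,v,z):
    o,d=ray(c,u,v); return o+d*(z-o[2])/d[2]
E
python3 - <<'E'
from h import *
a=cam('scene','s0');b=cam('side','d0');w=cam('wrist','w0')
for c in (a,b,w): print(c['origin'],c['orientation'],c['fx'],c['D'])
print(manip.read_state())
cv2.imwrite('pics/sd0.png',cv2.resize(np.vstack([a['frame'],b['frame']]),(450,600)) )
E
```

```text
[1572.5 -508.4 1078. ] [-2.3 -0.   1.1] 481.11030338274446 [-0.1  0.   0.   0.   0. ]
[  48.1 -514.4  686.3] [-2.3  0.  -0.8] 369.8708545056061 [0. 0. 0. 0. 0.]
[ 55.8 552.7 384.7] [2.9 0.  1.3] 321.27268252892134 [-0.  0.  0.  0.  0.]
{'clock': 0.15, 'joints': array([ 1.3,  0.3,  1.5, -0. ,  1.3, -0.1]), 'qd': array([ 0., -0., -0.,  0.,  0.,  0.]), 'effort': array([ -0. , -53.2, -35.3,   0.1,   0. ,  -0. ]), 'eef_pos': array([133.8, 533.3, 205. ]), 'eef_rot': array([-3.1, -0. ,  2.9]), 'wrist_force': array([-0.4, -0.4, -0. ]), 'moment': array([-0., -0., -0.]), 'finger_force': 0.0, 'finger_gap': 94.09581462330142}
```

View pics/s0.png

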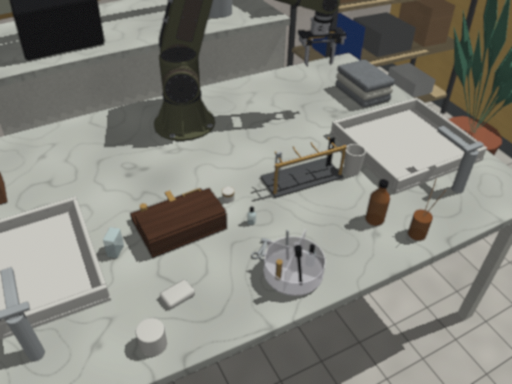

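View pics/d0.png

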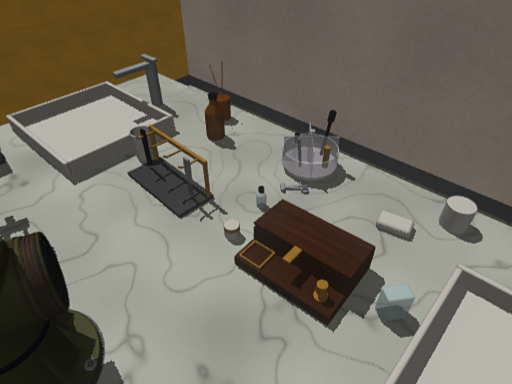

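```bash
python3 - <<'E'
from h import *
c=cam('side');P=cloud(c);s=cam('scene');Q=cloud(s)
np.savez('side0.npz',P=P,f=c['frame']);np.savez('scene0.npz',P=Q,f=s['frame'])
H=np.zeros((1000,800,3),np.uint8)
# ortho: row = 800-x, col = 500-y ... 1px=1mm ; 
im=np.full((600,800,3),90,np.uint8)
pts=P.reshape(-1,3);f=c['frame'].reshape(-1,3)
k=~np.isnan(pts[:,0]);pts=pts[k];f=f[k]
o=np.argsort(pts[:,2])
for p,cc in zip(pts[o],f[o]):
    r=int(750-p[0]);q=int(400-p[1])
    if 1<r<598 and 1<q<798: im[r-1:r+2,q-1:q+2]=cc
for y in range(-300,400,100): cv2.putText(im,str(y),(400-y,595),0,.4,(0,0,255));cv2.line(im,(400-y,575),(400-y,583),(0,0,255))
for x in range(200,750,100): cv2.putText(im,str(x),(0,750-x),0,.4,(0,0,255))
cv2.imwrite('pics/ortho.png',im)
cv2.imwrite('pics/crop.png',cv2.resize(c['frame'][110:330,110:420],None,fx=2.5,fy=2.5,interpolation=cv2.INTER_CUBIC))
E
```

```text
(no output)
```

View pics/ortho.png

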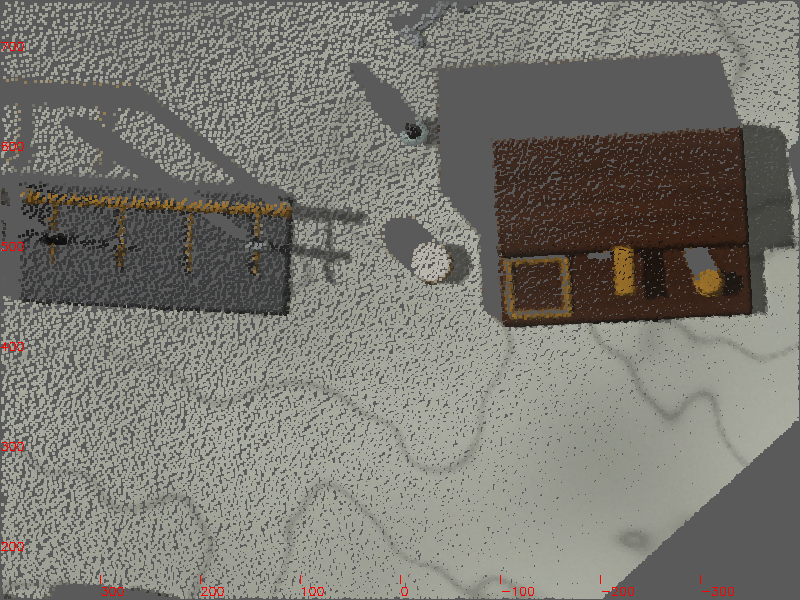

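View pics/crop.png

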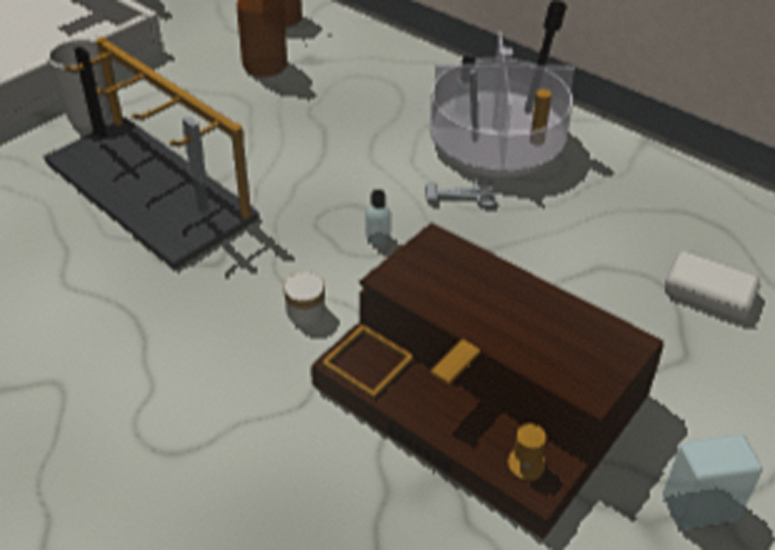

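```bash
python3 - <<'E'
from h import *
for n in('side0','scene0'):
    d=np.load(n+'.npz');P=d['P'];f=d['f'];hsv=cv2.cvtColor(f,cv2.COLOR_BGR2HSV)
    X,Y,Z=P[...,0],P[...,1],P[...,2]
    hue,sat,val=[hsv[...,i].astype(int) for i in range(3)]
    brass=(hue>12)&(hue<28)&(sat>130)&(val>90)
    box=lambda x0,x1,y0,y1,z0,z1:(X>x0)&(X<x1)&(Y>y0)&(Y<y1)&(Z>z0)&(Z<z1)
    print(n,'slab z',np.nanmedian(Z[box(300,400,-50,100,-20,20)]))
    m=box(400,700,-400,-60,62,100)&~brass
    p=P[m];r=cv2.minAreaRect(p[:,:2].astype(np.float32));print('lid rect',r,len(p))
    A=np.c_[p[:,:2],np.ones(len(p))];s=np.linalg.lstsq(A,p[:,2],rcond=None)[0];print('plane',s[:2]*1000,s[2],'zmean',p[:,2].mean())
    print(cv2.boxPoints(r))
    m=box(400,700,-400,-60,20,45)&~brass
    if m.sum()>50:
        r=cv2.minAreaRect(P[m][:,:2].astype(np.float32));print('ledge',r);print(cv2.boxPoints(r), np.median(Z[m]))
    for nm,b in dict(tray=(400,520,-180,-80,25,50),tab=(430,520,-250,-200,55,100),knob=(430,500,-340,-280,60,100),bar=(450,600,90,400,126,142)).items():
        q=P[box(*b)&brass]
        if len(q)>8:
            r=cv2.minAreaRect(q[:,:2].astype(np.float32));print(nm,len(q),r,'zmed',np.median(q[:,2]),q[:,2].min(),q[:,2].max())
    for nm,y0,y1 in(('A',110,180),('B',310,380)):
        m=box(470,525,y0,y1,20,160)&~brass
        q=P[m]
        for z0,z1 in((30,60),(60,95),(100,125),(130,150)):
            k=(q[:,2]>z0)&(q[:,2]<z1)
            if k.sum()>3:
                print('tool',nm,z0,k.sum(),q[k].min(0),q[k].max(0),np.median(f[m][k],0))
    m=box(440,540,-80,10,20,60);q=P[m];print('jar',len(q),cv2.minEnclosingCircle(q[q[:,2]>34][:,:2].astype(np.float32)),q[:,2].max())
E
```

```text
side0 slab z -0.008725797386262002
lid rect ((534.0934448242188, -220.90476989746094), (166.2897186279297, 251.04324340820312), 3.142418622970581) 4808
plane [17.4  6.8] 71.84977915663579 zmean 79.83173804949162
[[ 444.2 -100.1]
 [ 458.  -350.8]
 [ 624.  -341.7]
 [ 610.2  -91. ]]
ledge ((523.0523071289062, -221.50477600097656), (188.904541015625, 251.80174255371094), 3.7339677810668945)
[[ 420.6 -102. ]
 [ 437.  -353.3]
 [ 625.5 -341. ]
 [ 609.1  -89.7]] 29.910543715333574
tray 158 ((464.8885498046875, -137.37083435058594), (65.1994857788086, 66.28988647460938), 2.4913570880889893) zmed 35.05933373645399 27.157541428291893 38.292552023848316
tab 157 ((482.36395263671875, -219.2487335205078), (52.890167236328125, 27.386369705200195), 2.8126273155212402) zmed 85.13571095523776 65.85599380839903 88.12158323986739
knob 84 ((468.43865966796875, -309.0908203125), (21.70669174194336, 19.872591018676758), 33.787052154541016) zmed 69.57667818796102 66.12149239539372 71.86604306162621
bar 209 ((517.71630859375, 246.3623046875), (264.4570007324219, 70.7999038696289), 86.65046691894531) zmed 131
[... 1274 characters left out ...]
d 83.14842702551516 78.60698002660911 86.70011909725667
tool A 30 13 [506.  142.3  32.3] [515.8 150.1  55.7] [74. 75. 73.]
tool A 60 9 [509.3 141.   62.3] [515.6 151.4  82.4] [82. 89. 87.]
tool A 100 17 [502.6 132.4 101. ] [523.6 153.9 124.9] [109. 117. 125.]
tool A 130 30 [481.4 131.6 130.4] [519.6 153.  145.6] [110.  111.  108.5]
tool B 30 40 [507.  332.5  30.6] [522.7 357.6  59.7] [36.5 36.  35.5]
tool B 60 23 [512.5 333.3  60.6] [522.8 358.2  79.9] [38. 45. 52.]
tool B 100 30 [508.  334.6 101. ] [523.4 357.8 124.9] [79.  92.  98.5]
tool B 130 24 [509.4 333.5 130.3] [521.5 354.5 149.6] [42.5 44.5 46.5]
jar 121 ((493.44244384765625, -32.30082321166992), 20.18436622619629) 41.04797037003482
```

```bash
cat >> h.py <<'E'
def to(x,y,z,yaw=None):
    s=manip.read_state();e=np.array(s['eef_pos']);R=Ro.from_euler('xyz',s['eef_rot']).as_matrix()
    d=R.T@(np.array([x,y,z])-e)/1000
    cy=np.arctan2(R[1,0],R[0,0]);t=0 if yaw is None else -((yaw-cy+np.pi)%(2*np.pi)-np.pi)
    print('shift %.4f %.4f %.4f turn %.3f'%(*d,t),'n=%.0f'%max(np.linalg.norm(d)/.05,abs(t)/.15),'t=%.1f'%s['clock'],'yaw %.3f'%cy)
def wr(x,y,yaw,T,off):pass
E
python3 - <<'E'
from h import *
to(440,-300,205,np.pi+.052)
w=cam('wrist');e=manip.read_state();R=Ro.from_euler('xyz',e['eef_rot']).as_matrix()
print(R.T@(np.array(w['origin'])-e['eef_pos']), R.T@rot(w['orientation']))
d=np.load('side0.npz');P=d['P'];X,Y,Z=P[...,0],P[...,1],P[...,2]
hsv=cv2.cvtColor(d['f'],cv2.COLOR_BGR2HSV)
m=(X>515)&(X<600)&(Y>-335)&(Y<-110)&(Z>68)&(Z<100);p=P[m]
s=np.linalg.lstsq(np.c_[p[:,:2]-[523,-221],np.ones(len(p))],p[:,2],rcond=None)[0];print('lid',s)
m=(X>462)&(X<500)&(Y>-226)&(Y<-216)&(Z>75)&(Z<100)&(hsv[...,1]>120);p=P[m]
s=np.linalg.lstsq(np.c_[p[:,:2]-[470,-221],np.ones(len(p))],p[:,2],rcond=None)[0];print('tab',s)
E
```

```text
shift -0.4998 -0.7338 0.0006 turn -0.298 n=18 t=0.2 yaw 2.896
[  80.3   -0.3 -179.6] [[-0.  -1.  -0.3]
 [ 1.  -0.  -0. ]
 [-0.  -0.3  1. ]]
lid [-0.  -0.  83.1]
tab [-0.1 -0.1 85.9]
```

>>> move_arm(moves=[[-0.5,-0.734,0,-0.298],[-0.5,-0.734,0,-0.298],[-0.5,-0.734,0,-0.298],[-0.5,-0.734,0,-0.298],[-0.5,-0.734,0,-0.298],[-0.5,-0.734,0,-0.298],[-0.5,-0.734,0,-0.298],[-0.5,-0.734,0,-0.298],[-0.5,-0.734,0,-0.298],[-0.5,-0.734,0,-0.298],[-0.5,-0.734,0,-0.298],[-0.5,-0.734,0,-0.298]], jaw=0.045)

```text
clock: 1.5
eef_pos: [340.0, -28.9, 205.8]
eef_rot: [-3.141, 0.001, -3.09]
wrist_force: [1.3, 0.1, -0.5]
finger_gap: 44.9
finger_force: 0.0
```

```bash
python3 -c "
from h import *
to(440,-300,205,np.pi+.052)"
```

```text
shift -0.0858 -0.2759 0.0010 turn -0.000 n=6 t=1.5 yaw -3.090
```

>>> move_arm(moves=[[-0.086,-0.276,0,0],[-0.086,-0.276,0,0],[-0.086,-0.276,0,0],[-0.086,-0.276,0,0],[-0.086,-0.276,0,0],[-0.086,-0.276,0,0],[-0.086,-0.276,0,0],[-0.086,-0.276,0,0],[-0.086,-0.276,0,0]])

```text
clock: 2.4
eef_pos: [440.0, -296.9, 205.5]
eef_rot: [3.141, -0.0, -3.089]
wrist_force: [0.2, 0.1, 1.1]
finger_gap: 45.0
finger_force: 0.0
```

```bash
python3 - <<'E'
from h import *
w=cam('wrist','w1');P=cloud(w);hsv=cv2.cvtColor(w['frame'],cv2.COLOR_BGR2HSV)
print(manip.read_state()['joints'])
b=((hsv[...,0]>12)&(hsv[...,0]<28)&(hsv[...,1]>130)&(hsv[...,2]>90)).astype(np.uint8)
n,l,st,ce=cv2.connectedComponentsWithStats(b)
for i in range(1,n):
    if st[i,4]>60:
        q=P[l==i];q=q[~np.isnan(q[:,0])];zt=np.percentile(q[:,2],90);t=q[q[:,2]>zt-6]
        print(st[i],np.nanmedian(q,0),zt,cv2.minAreaRect(t[:,:2].astype(np.float32)),cv2.minEnclosingCircle(t[:,:2].astype(np.float32)))
E
```

```text
[-0.7  0.3  1.6  0.   1.3 -2.3]
[365 175  59  52 770] [ 458.3 -140.4   36.1] 37.16866896320471 ((464.12469482421875, -138.414794921875), (62.12479019165039, 63.985137939453125), 2.8433837890625) ((463.414306640625, -138.3309783935547), 42.898963928222656)
[232 187  27  35 689] [ 466.5 -309.    69.1] 70.99442372626241 ((469.2606506347656, -309.671142578125), (22.43462562561035, 22.92287826538086), 2.0538747310638428) ((469.5859069824219, -310.00799560546875), 11.815797805786133)
[318 205  22  47 765] [ 476.2 -223.2   85.9] 87.13242585171359 ((461.6746520996094, -229.30274963378906), (91.49393463134766, 27.51860809326172), 29.144289016723633) ((466.64752197265625, -238.22100830078125), 45.881927490234375)
[356 315   6  49 149] [ 411.5 -275.1  323.9] 324.83518756121117 ((413.1752014160156, -274.96044921875), (11.270683288574219, 1.5321574211120605), 5.60119104385376) ((413.18682861328125, -275.07952880859375), 5.635596752166748)
[153 316   7  48 152] [ 414.3 -322.3  323.7] 324.8814850051389 ((415.37548828125, -322.3333740234375), (10.943354606628418, 1.2932060956954956), 3.8674159049987793) ((415.3824768066406, -322.43701171875), 5.484972953796387)
```

View pics/w1.png

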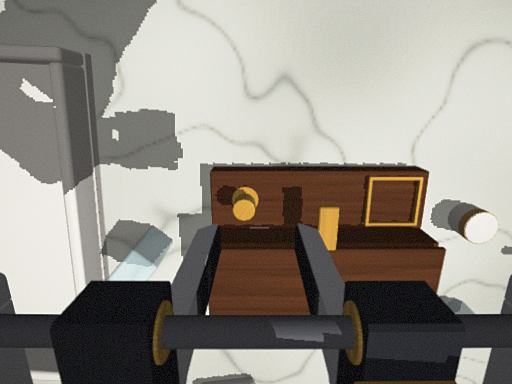

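```bash
python3 -c "
from h import *
to(469.3,-309.5,205);to(469.3,-309.5,44)"
```

```text
shift -0.0285 -0.0142 0.0008 turn 0.000 n=1 t=2.5 yaw -3.088
shift -0.0285 -0.0142 0.1618 turn 0.000 n=3 t=2.5 yaw -3.088
```

>>> move_arm(moves=[[-0.0285,-0.0142,0,0],[-0.0285,-0.0142,0.02,0],[-0.0285,-0.0142,0.06,0],[-0.0285,-0.0142,0.1,0],[-0.0285,-0.0142,0.13,0],[-0.0285,-0.0142,0.15,0],[-0.0285,-0.0142,0.161,0],[-0.0285,-0.0142,0.161,0],[-0.0285,-0.0142,0.161,0]])

```text
clock: 3.35
eef_pos: [469.9, -310.5, 45.7]
eef_rot: [-3.141, 0.001, -3.089]
wrist_force: [0.8, -0.5, 0.5]
finger_gap: 44.9
finger_force: 0.0
```

>>> move_arm(moves=[[0,0,0,0],[0,0,0,0],[0,0,0,0],[0,0,0,0],[0,0,0,0],[0,0,0,0]], jaw=0.01, squeeze=25)

```text
clock: 3.95
eef_pos: [469.5, -310.0, 45.1]
eef_rot: [3.141, 0.0, -3.089]
wrist_force: [-1.3, 4.9, 5.3]
finger_gap: 23.7
finger_force: 25.0
```

>>> move_arm(moves=[[0,0,-0.006,0],[0,0,-0.012,0],[0,0,-0.018,0],[0,0,-0.019,0],[0,0,-0.019,0],[0,0,-0.019,0],[0,0,-0.019,0],[0,0,-0.019,0]])

```text
clock: 4.75
eef_pos: [469.4, -309.9, 63.2]
eef_rot: [3.141, -0.0, -3.089]
wrist_force: [4.1, 3.4, -7.0]
finger_gap: 23.4
finger_force: 25.0
```

>>> move_arm(moves=[[0,0,0,0],[0,0,0,0],[0,0,0,0],[0,0,-0.03,0],[0,0,-0.08,0],[0,0,-0.12,0],[0.02,0.02,-0.12,0],[0.03,0.06,-0.12,0],[0.03,0.086,-0.12,0],[0.03,0.086,-0.12,0],[0.03,0.086,-0.12,0]], jaw=0.045)

```text
clock: 5.85
eef_pos: [435.1, -226.3, 184.0]
eef_rot: [-3.141, 0.001, -3.089]
wrist_force: [0.0, -0.8, -0.5]
finger_gap: 45.0
finger_force: 0.0
```

```bash
python3 - <<'E'
from h import *
w=cam('wrist','w2');P=cloud(w);hsv=cv2.cvtColor(w['frame'],cv2.COLOR_BGR2HSV)
X,Y,Z=[P[...,i] for i in range(3)]
b=((hsv[...,0]>12)&(hsv[...,0]<28)&(hsv[...,1]>120)&(hsv[...,2]>80)&(X>400)&(Z<150)&(Z>25)).astype(np.uint8)
n,l,st,ce=cv2.connectedComponentsWithStats(b)
for i in range(1,n):
    if st[i,4]>60:
        q=P[l==i];zt=np.percentile(q[:,2],90);t=q[q[:,2]>zt-9]
        print(st[i],np.median(q,0),zt,t.min(0),t.max(0),cv2.minAreaRect(t[:,:2].astype(np.float32)))
        s=np.linalg.lstsq(np.c_[t[:,:2]-[470,-221],np.ones(len(t))],t[:,2],rcond=None)[0];print('slope %.3f %.3f %.1f'%tuple(s))
m=(X>520)&(X<590)&(Y>-320)&(Y<-120)&(Z>60)&(Z<100);p=P[m];print(m.sum())
s=np.linalg.lstsq(np.c_[p[:,:2]-[523,-221],np.ones(len(p))],p[:,2],rcond=None)[0];print('lid %.3f %.3f %.1f'%tuple(s))
d=np.load('side0.npz');P=d['P'];X,Y,Z=P[...,0],P[...,1],P[...,2]
m=(X>520)&(X<590)&(Y>-320)&(Y<-120)&(Z>60)&(Z<100);p=P[m];print(m.sum())
s=np.linalg.lstsq(np.c_[p[:,:2]-[523,-221],np.ones(len(p))],p[:,2],rcond=None)[0];print('lid %.3f %.3f %.1f'%tuple(s))
E
```

```text
[307 180  61  55 912] [ 456.9 -135.2   35.8] 37.095188602635744 [ 432.2 -171.7   28.6] [ 496.  -105.6   39.2] ((464.0789794921875, -138.2200469970703), (62.91978073120117, 64.70045471191406), 2.4308643341064453)
slope -0.010 -0.001 34.8
[ 152  191   43   47 1183] [ 466.6 -307.5   75.5] 88.74191394251426 [ 457.8 -321.9   79.8] [ 481.1 -298.1   90.4] ((469.4344482421875, -309.8740539550781), (22.75065803527832, 23.325180053710938), 46.7093620300293)
slope 0.109 -0.094 79.5
[ 245  214   24   50 1055] [ 479.5 -224.5   85.7] 86.94625544858751 [ 456.2 -235.2   79. ] [ 506.7 -212.9   88.6] ((481.2607116699219, -224.5293731689453), (49.700233459472656, 20.481809616088867), 3.5653023719787598)
slope -0.035 0.001 86.0
3925
lid -0.047 -0.002 83.9
1985
lid -0.047 -0.002 83.1
```

```bash
python3 - <<'E'
from h import *
to(465,-225,184);to(465,-225,64)
for a in (0.08+np.arange(1,28)*0.0694): print('%.3f: %.3f %.3f'%(a,-(146*(np.cos(.08)-np.cos(a)))/1000,-(146*(np.sin(a)-np.sin(.08)))/1000),end=' | ')
E
```

```text
shift -0.0300 0.0002 -0.0002 turn 0.000 n=1 t=5.9 yaw -3.089
shift -0.0299 0.0003 0.1198 turn 0.000 n=2 t=5.9 yaw -3.089
0.149: -0.001 -0.010 | 0.219: -0.003 -0.020 | 0.288: -0.006 -0.030 | 0.358: -0.009 -0.039 | 0.427: -0.013 -0.049 | 0.496: -0.017 -0.058 | 0.566: -0.022 -0.067 | 0.635: -0.028 -0.075 | 0.705: -0.034 -0.083 | 0.774: -0.041 -0.090 | 0.843: -0.048 -0.097 | 0.913: -0.056 -0.104 | 0.982: -0.064 -0.110 | 1.052: -0.073 -0.115 | 1.121: -0.082 -0.120 | 1.190: -0.091 -0.124 | 1.260: -0.101 -0.127 | 1.329: -0.111 -0.130 | 1.399: -0.121 -0.132 | 1.468: -0.131 -0.134 | 1.537: -0.141 -0.134 | 1.607: -0.151 -0.134 | 1.676: -0.161 -0.134 | 1.746: -0.171 -0.132 | 1.815: -0.181 -0.130 | 1.884: -0.191 -0.127 | 1.954: -0.200 -0.124 |
```

>>> move_arm(moves=[[-0.03,0,0,0],[-0.03,0,0.04,0],[-0.03,0,0.08,0],[-0.03,0,0.1,0],[-0.03,0,0.115,0],[-0.03,0,0.12,0],[-0.03,0,0.12,0],[-0.03,0,0.12,0]])

```text
clock: 6.7
eef_pos: [465.3, -225.2, 64.2]
eef_rot: [-3.141, 0.001, -3.09]
wrist_force: [-0.3, -0.5, 0.8]
finger_gap: 45.0
finger_force: 0.0
```

>>> move_arm(moves=[[0,0,0,0],[0,0,0,0],[0,0,0,0],[0,0,0,0],[0,0,0,0],[0,0,0,0]], jaw=0.01, squeeze=20)

```text
clock: 7.3
eef_pos: [465.0, -224.9, 63.7]
eef_rot: [-3.141, 0.0, -3.089]
wrist_force: [-0.8, -4.2, 1.1]
finger_gap: 19.7
finger_force: 20.0
```

>>> move_arm(moves=[[-0.001,0,-0.01,0],[-0.003,0,-0.02,0],[-0.006,0,-0.03,0],[-0.009,0,-0.039,0],[-0.013,0,-0.049,0],[-0.017,0,-0.058,0],[-0.022,0,-0.067,0],[-0.028,0,-0.075,0],[-0.034,0,-0.083,0],[-0.034,0,-0.083,0],[-0.034,0,-0.083,0]])

```text
clock: 8.4
eef_pos: [498.6, -223.1, 146.5]
eef_rot: [-3.141, -0.0, -3.089]
wrist_force: [-2.1, -4.9, 4.1]
finger_gap: 19.3
finger_force: 20.0
```

>>> move_arm(moves=[[-0.007,0,-0.007,0],[-0.014,0,-0.014,0],[-0.022,0,-0.021,0],[-0.03,0,-0.027,0],[-0.039,0,-0.032,0],[-0.048,0,-0.037,0],[-0.057,0,-0.041,0],[-0.067,0,-0.044,0],[-0.077,0,-0.047,0],[-0.087,0,-0.049,0],[-0.097,0,-0.051,0],[-0.107,0,-0.051,0]])

```text
clock: 9.6
eef_pos: [605.8, -217.4, 199.0]
eef_rot: [-3.141, 0.001, -3.089]
wrist_force: [-5.8, -0.7, 15.9]
finger_gap: 19.7
finger_force: 20.0
```

>>> move_arm(moves=[[-0.01,0,0,0],[-0.02,0,0,0],[-0.03,0,0.002,0],[-0.04,0,0.004,0],[-0.05,0,0.007,0],[-0.059,0,0.01,0],[-0.059,0,0.01,0],[-0.059,0,0.01,0],[-0.059,0,0.01,0]])

```text
clock: 10.5
eef_pos: [664.3, -214.2, 187.5]
eef_rot: [3.141, -0.0, -3.089]
wrist_force: [0.4, 0.1, 0.5]
finger_gap: 10.4
finger_force: 0.0
```

```bash
cat > lid.py <<'E'
from h import *
c=cam('side');P=cloud(c);X,Y,Z=[P[...,i] for i in range(3)]
# lid inner/mirror face: strip x' in case frame, z 100..170
yw=.05;o=np.array([610.6,-217.7]);u=np.array([np.cos(yw),np.sin(yw)]);v=np.array([-u[1],u[0]])
a=(X-o[0])*u[0]+(Y-o[1])*u[1];b=(X-o[0])*v[0]+(Y-o[1])*v[1]
m=(abs(b)<115)&(abs(b)>50)&(Z>95)&(Z<170)&(a>-30)&(a<80)
p=np.c_[a[m],b[m],Z[m]];ok=np.ones(len(p),bool)
for _ in range(4):
    s=np.linalg.lstsq(np.c_[p[ok][:,1:],np.ones(ok.sum())],p[ok][:,0],rcond=None)[0]
    r=p[:,0]-np.c_[p[:,1:],np.ones(len(p))]@s; ok=abs(r)<3*max(1,np.std(r[ok]))
print('lid pts',ok.sum(),len(p),'angle deg %.1f'%(90+np.degrees(np.arctan(s[1]))),'b-slope %.3f'%s[0],'res %.2f'%r[ok].std(), 'face at z71 a=%.1f'%(s[1]*71+s[2]))
E
python3 lid.py
```

```text
lid pts 1480 1485 angle deg 94.0 b-slope -0.004 res 1.07 face at z71 a=5.1
```

```bash
python3 - <<'E'
from h import *
to(595.6,-218.5,255);to(595.6,-218.5,165)
E
```

```text
shift 0.0689 -0.0007 -0.0673 turn 0.000 n=2 t=10.6 yaw -3.090
shift 0.0689 -0.0007 0.0227 turn 0.000 n=1 t=10.6 yaw -3.090
```

>>> move_arm(moves=[[0,0,-0.04,0],[0,0,-0.067,0],[0,0,-0.067,0],[0.04,0,-0.067,0],[0.069,0,-0.067,0],[0.069,0,-0.067,0],[0.069,0,-0.067,0],[0.069,0,-0.03,0],[0.069,0,0.01,0],[0.069,0,0.023,0],[0.069,0,0.023,0],[0.069,0,0.023,0]], jaw=0.0)

```text
clock: 11.75
eef_pos: [596.6, -218.0, 166.1]
eef_rot: [-3.141, 0.002, -3.089]
wrist_force: [-1.2, 0.2, -0.0]
finger_gap: 0.5
finger_force: 0.0
```

>>> move_arm(moves=[[-0.01,0,0,0],[-0.016,0,0,0],[-0.02,0,0,0],[-0.024,0,0,0],[-0.028,0,0,0],[-0.032,0,0,0],[-0.036,0,0,0],[-0.039,0,0,0],[-0.039,0,0,0],[-0.039,0,0,0]])

```text
clock: 12.75
eef_pos: [634.9, -215.6, 164.5]
eef_rot: [3.142, 0.001, -3.089]
wrist_force: [-1.6, -0.4, -0.5]
finger_gap: 0.3
finger_force: 0.4
```

```bash
python3 lid.py
```

```text
lid pts 1722 1730 angle deg 105.7 b-slope -0.004 res 1.30 face at z71 a=4.8
```

>>> move_arm(moves=[[-0.003,0,0,0],[-0.006,0,0,0],[-0.008,0,0,0],[-0.008,0,0,0],[-0.008,0,0,0],[-0.008,0,0,0],[0.02,0,0,0],[0.06,0,0,0],[0.1,0,0,0],[0.15,0,0,0],[0.2,0,0,0],[0.2,0,0,0]])

```text
clock: 14.0
eef_pos: [430.9, -225.9, 164.5]
eef_rot: [3.141, -0.001, -3.091]
wrist_force: [0.9, 0.7, -0.3]
finger_gap: 0.4
finger_force: 0.0
```

```bash
python3 lid.py; python3 - <<'E'
from h import *
w=cam('wrist','w3');P=cloud(w);np.savez('w3.npz',P=P,f=w['frame'])
s=cam('side','d3');np.savez('side3.npz',P=cloud(s),f=s['frame'])
cv2.imwrite('pics/c3.png',np.hstack([w['frame'][100:,:],cv2.resize(s['frame'][170:360,200:400],(299,284),interpolation=cv2.INTER_CUBIC)])[:, :800])
E
```

```text
lid pts 1143 1147 angle deg 109.7 b-slope -0.003 res 1.35 face at z71 a=5.4
```

View pics/c3.png

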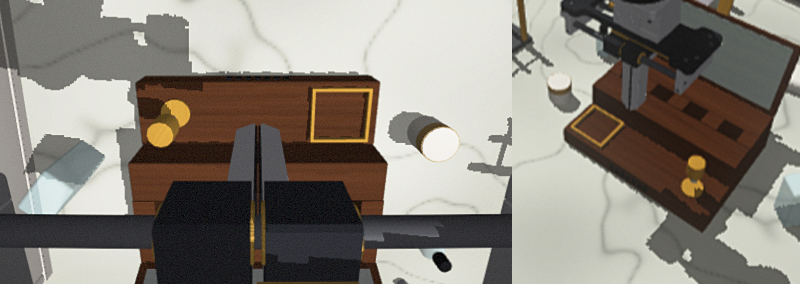

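```bash
python3 - <<'E'
from h import *
to(430,143,240,np.pi-.05)
E
```

```text
shift -0.0135 0.3693 -0.0751 turn 0.102 n=8 t=14.2 yaw -3.090
```

>>> move_arm(moves=[[-0.01,0.369,-0.075,0.102],[-0.01,0.369,-0.075,0.102],[-0.01,0.369,-0.075,0.102],[-0.01,0.369,-0.075,0.102],[-0.01,0.369,-0.075,0.102],[-0.01,0.369,-0.075,0.102],[-0.01,0.369,-0.075,0.102],[-0.01,0.369,-0.075,0.102],[-0.01,0.369,-0.075,0.102],[-0.01,0.369,-0.075,0.102],[-0.01,0.369,-0.075,0.102]], jaw=0.045)

```text
clock: 15.25
eef_pos: [426.0, 142.4, 239.2]
eef_rot: [-3.141, -0.0, 3.091]
wrist_force: [-0.3, 0.2, -0.6]
finger_gap: 45.4
finger_force: 0.0
```

```bash
python3 lid.py; python3 - <<'E'
from h import *
w=cam('wrist','w4');P=cloud(w);X,Y,Z=[P[...,i] for i in range(3)]
print(manip.read_state()['eef_pos'])
hsv=cv2.cvtColor(w['frame'],cv2.COLOR_BGR2HSV)
for nm,y0,y1 in(('A',125,165),('B',320,370)):
    m=(X>470)&(X<530)&(Y>y0)&(Y<y1)&(Z>136)&(Z<155)
    q=P[m]
    if len(q)>5: print(nm,len(q),q.min(0),q.max(0),cv2.minAreaRect(q[:,:2].astype(np.float32)),np.median(w['frame'][m],0))
m=(X>500)&(X<580)&(Y>60)&(Y<380)&(Z>120)&(Z<137)&(hsv[...,1]>120)
q=P[m];print('bar',len(q),q.min(0),q.max(0))
for a in range(60,380,40):
    k=(abs(q[:,1]-a)<8)&(q[:,0]>515)
    if k.sum()>3: print(a,np.median(q[k],0))
# slots from side
s=cam('side','d4');P=cloud(s);Z=P[...,2]
h,wd=Z.shape
o=np.array(s['origin']);d=P-o;T=o+d*((70-o[2])/d[...,2])[...,None]
yw=.05;u=np.array([np.cos(yw),np.sin(yw)]);v=np.array([-u[1],u[0]]);c=np.array([610.6,-217.7])-90*u
a=(T[...,:2]-c)@u;b=(T[...,:2]-c)@v
hole=((Z<66)&(a>5)&(a<60)&(abs(b)<118)).astype(np.uint8)
n,l,st,ce=cv2.connectedComponentsWithStats(hole)
for i in range(1,n):
    if st[i,4]>20:
        k=l==i;print(st[i],'case a',a[k].min(),a[k].max(),'b',b[k].min(),b[k].max(),'world',T[k][:,:2].mean(0), cv2.minAreaRect(T[k][:,:2].astype(np.float32)))
cv2.imwrite('pics/c4.png',np.hstack([cv2.resize(w['frame'],(400,300)),cv2.resize(s['frame'][130:340,150:400],(400,336),interpolation=cv2.INTER_CUBIC)[:300]]))
E
```

```text
lid pts 1828 1829 angle deg 109.9 b-slope -0.005 res 1.38 face at z71 a=5.1
[425.9 142.2 239.3]
A 255 [500.4 134.3 136.1] [509.3 153.8 148. ] ((504.98541259765625, 144.10690307617188), (19.22821807861328, 8.699267387390137), 87.37027740478516) [144. 144. 141.]
B 289 [508.9 336.4 136.1] [517.2 357.6 148.4] ((513.1028442382812, 347.0426940917969), (21.152509689331055, 8.191177368164062), 89.3695297241211) [19. 18. 19.]
bar 2167 [500.  110.7 120. ] [561.2 378.  136.7]
140 [538.8 141.1 130.1]
180 [541.5 178.6 131.7]
340 [548.5 343.1 129.1]
[273 217  15  11  88] case a 21.12519246559644 44.23034061438324 b 71.63555322896897 100.75330303726524 world [ 548.9 -134.8] ((548.9778442382812, -134.43760681152344), (23.527345657348633, 28.50537109375), 4.6237711906433105)
[293 227  16  12 100] case a 21.33463797963876 45.71080112592495 b 14.320681147413048 44.54776929358316 world [ 552.3 -192.2] ((552.7454833984375, -191.06979370117188), (24.375320434570312, 30.14865493774414), 2.332062005996704)
[314 239  17  13 111] case a 21.533409221844494 46.86206901350748 b -44.16181864107152 -14.372656821948876 world [ 555.2 -249.6] ((556.347412109375, -249.68655395507812), (25.29669761657715, 29.812335968017578), 3.1048483848571777)
[337 251  18  14 125] case a 21.81341770658912 46.79825911144522 b -101.90107143459961 -70.58362582666481 world [ 558.4 -307.3] ((559.3043212890625, -306.6672058105469), (25.06277084350586, 31.044939041137695), 3.994962692260742)
```

View pics/c4.png

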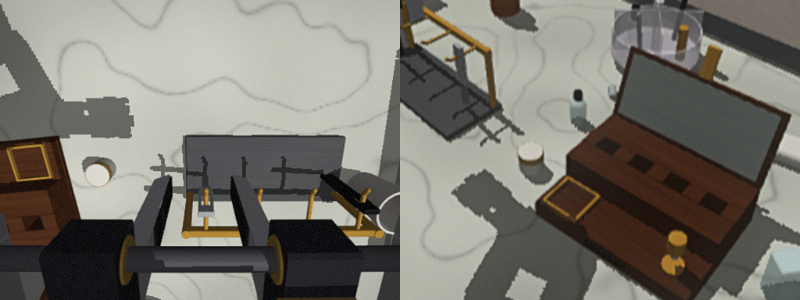

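```bash
python3 - <<'E'
from h import *
to(505,144,112)
E
```

```text
shift -0.0789 0.0059 0.1273 turn 0.000 n=3 t=15.4 yaw 3.090
```

>>> move_arm(moves=[[-0.04,0.006,0,0],[-0.079,0.006,0,0],[-0.079,0.006,0,0],[-0.079,0.006,0.03,0],[-0.079,0.006,0.07,0],[-0.079,0.006,0.1,0],[-0.079,0.006,0.12,0],[-0.079,0.006,0.127,0],[-0.079,0.006,0.127,0],[-0.079,0.006,0.127,0]], jaw=0.036)

```text
clock: 16.4
eef_pos: [505.3, 144.9, 113.7]
eef_rot: [3.141, 0.002, 3.092]
wrist_force: [0.5, 1.1, 0.7]
finger_gap: 36.2
finger_force: 0.0
```

>>> move_arm(moves=[[0,0,0,0],[0,0,0,0],[0,0,0,0],[0,0,0,0],[0,0,0,0]], jaw=0.005, squeeze=30)

```text
clock: 16.9
eef_pos: [505.1, 144.9, 113.0]
eef_rot: [3.141, 0.001, 3.092]
wrist_force: [-1.7, -1.5, 6.3]
finger_gap: 19.4
finger_force: 30.0
```

>>> move_arm(moves=[[0,0,-0.004,0],[0,0,-0.009,0],[0,0,-0.014,0],[0,0,-0.014,0],[0,0,-0.014,0],[0.01,0,-0.014,0],[0.025,0,-0.014,0],[0.04,0,-0.014,0],[0.06,0,-0.014,0],[0.075,0,-0.014,0],[0.075,0,-0.05,0],[0.075,0,-0.1,0]])

```text
clock: 18.1
eef_pos: [427.8, 148.4, 211.7]
eef_rot: [-3.14, -0.005, 3.092]
wrist_force: [0.9, -0.3, -0.9]
finger_gap: 19.6
finger_force: 30.0
```

```bash
python3 - <<'E'
from h import *
to(549,-134.5,212,np.pi+.055)
s=cam('side','d5');P=cloud(s)
e=np.array(manip.read_state()['eef_pos']);X,Y,Z=[P[...,i] for i in range(3)]
m=(abs(X-e[0])<60)&(abs(Y-e[1])<30)&(Z>60)&(Z<e[2]-4)
q=P[m]
for z in range(int(e[2])-110,int(e[2]),15):
    k=abs(q[:,2]-z)<6
    if k.sum(): print(z,k.sum(),np.median(q[k],0),q[k].min(0)[:2],q[k].max(0)[:2])
cv2.imwrite('pics/c5.png',cv2.resize(s['frame'][60:240,60:340],(700,450),interpolation=cv2.INTER_CUBIC))
E
```

```text
shift -0.1350 -0.2766 -0.0006 turn -0.104 n=6 t=18.1 yaw 3.092
126 21 [478.2 143.4 128. ] [421.8 140. ] [490.6 151.8]
141 18 [423.8 144.1 140.9] [421.  141.9] [430.6 151.2]
156 21 [424.  144.5 155.6] [421.8 141.5] [429.5 155.2]
171 21 [423.4 143.1 172.1] [421.5 138.3] [429.9 155.9]
186 28 [423.8 140.7 186.9] [422.1 136.2] [429.7 156. ]
201 25 [423.9 142.9 201. ] [422.3 137.9] [430.2 156.9]
216 22 [423.1 155.6 214. ] [416.  132.1] [433.  163.1]
```

View pics/c5.png

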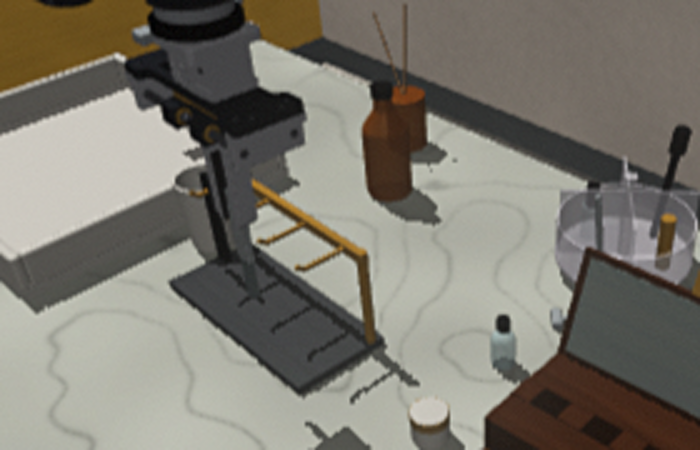

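```bash
python3 - <<'E'
from h import *
to(553.5,-191,205,np.pi+.055)
E
```

```text
shift -0.1391 -0.3338 0.0163 turn -0.104 n=7 t=18.1 yaw 3.092
```

>>> move_arm(moves=[[-0.006,-0.015,0,0],[-0.018,-0.045,0,-0.02],[-0.033,-0.08,0,-0.04],[-0.05,-0.12,0,-0.06],[-0.067,-0.16,0,-0.08],[-0.083,-0.2,0,-0.104],[-0.1,-0.24,0,-0.104],[-0.115,-0.275,0.005,-0.104],[-0.127,-0.305,0.01,-0.104],[-0.135,-0.325,0.016,-0.104],[-0.139,-0.334,0.016,-0.104],[-0.139,-0.334,0.016,-0.104]])

```text
clock: 19.35
eef_pos: [551.9, -192.1, 196.1]
eef_rot: [3.141, -0.001, -3.088]
wrist_force: [-0.6, -0.4, -0.6]
finger_gap: 19.6
finger_force: 30.0
```

```bash
python3 - <<'E'
from h import *
to(553.5,-191,103,np.pi+.055)
s=cam('side','d6');P=cloud(s)
e=np.array(manip.read_state()['eef_pos']);X,Y,Z=[P[...,i] for i in range(3)]
m=(abs(X-e[0])<25)&(abs(Y-e[1])<30)&(Z>76)&(Z<e[2]-4)
q=P[m];print(e)
for z in range(110,205,15):
    k=abs(q[:,2]-z)<6
    if k.sum(): print(z,k.sum(),np.median(q[k],0),q[k].min(0)[:2],q[k].max(0)[:2])
E
```

```text
shift -0.0017 0.0010 0.0931 turn -0.002 n=2 t=19.4 yaw -3.088
[ 551.9 -191.3  196.5]
110 13 [ 548.  -193.5  111.5] [ 546.4 -197.3] [ 555.7 -188.3]
125 22 [ 547.3 -193.3  124.6] [ 546.1 -196.7] [ 554.8 -187.1]
140 23 [ 548.1 -194.3  140.2] [ 546.2 -197.4] [ 555.1 -188.2]
155 31 [ 547.4 -194.2  155.8] [ 546.  -202.5] [ 554.3 -183.9]
170 39 [ 547.6 -194.3  170.8] [ 544.7 -203. ] [ 554.5 -183.5]
185 46 [ 548.1 -192.2  184.2] [ 545.2 -202.2] [ 556.2 -182.2]
```

>>> move_arm(moves=[[-0.002,0.001,0.015,0],[-0.002,0.001,0.03,0],[-0.002,0.001,0.045,0],[-0.002,0.001,0.06,0],[-0.002,0.001,0.075,0],[-0.002,0.001,0.088,0],[-0.002,0.001,0.095,0],[-0.002,0.001,0.095,0],[-0.002,0.001,0.095,0]])

```text
clock: 20.3
eef_pos: [554.3, -190.6, 101.9]
eef_rot: [-3.141, 0.001, -3.087]
wrist_force: [1.3, -0.2, -1.1]
finger_gap: 19.8
finger_force: 30.0
```

>>> move_arm(moves=[[0,0,0,0],[0,0,0,0],[0,0,0,0],[0,0,0,0],[0,0,-0.02,0],[0,0,-0.06,0],[0,0,-0.1,0],[0,0,-0.13,0],[0,0,-0.13,0]], jaw=0.036)

```text
clock: 21.2
eef_pos: [555.3, -191.3, 236.1]
eef_rot: [-3.138, 0.007, -3.087]
wrist_force: [0.8, -0.1, 0.1]
finger_gap: 35.8
finger_force: 0.0
```

```bash
cat > tool.py <<'E'
from h import *
import sys
x,y=map(float,sys.argv[1:3])
s=cam('side');P=cloud(s);X,Y,Z=[P[...,i] for i in range(3)]
m=(abs(X-x)<25)&(abs(Y-y)<25)&(Z>76)&(Z<150);q=P[m]
for z in range(80,145,12):
    k=abs(q[:,2]-z)<6
    if k.sum(): print(z,k.sum(),np.median(q[k],0),q[k].min(0)[:2],q[k].max(0))
E
python3 tool.py 552 -191.5; python3 -c "
from h import *
to(430,347,225,np.pi-.045)"
```

```text
80 29 [ 549.9 -194.5   80.4] [ 548.1 -201.1] [ 555.  -181.1   85.6]
92 36 [ 551.6 -189.6   89.4] [ 548.7 -200.6] [ 556.9 -181.2   97.9]
104 22 [ 551.1 -191.5  104.4] [ 548.6 -201.3] [ 557.6 -181.2  109.9]
116 34 [ 549.8 -193.9  117.3] [ 548.2 -200.8] [ 557.9 -181.4  122. ]
128 46 [ 551.1 -192.6  129.4] [ 548.4 -200.6] [ 556.6 -181.7  132.8]
shift 0.0953 0.5439 0.0071 turn 0.099 n=11 t=21.2 yaw -3.087
```

```bash
python3 -c "
from h import *
to(513,346.5,230,np.pi-.045)"
```

```text
shift 0.0124 0.5389 0.0024 turn 0.099 n=11 t=21.2 yaw -3.087
```

>>> move_arm(moves=[[0.0124,0.539,0,0.099],[0.0124,0.539,0,0.099],[0.0124,0.539,0,0.099],[0.0124,0.539,0,0.099],[0.0124,0.539,0,0.099],[0.0124,0.539,0,0.099],[0.0124,0.539,0,0.099],[0.0124,0.539,0,0.099],[0.0124,0.539,0,0.099],[0.0124,0.539,0,0.099],[0.0124,0.539,0,0.099],[0.0124,0.539,0,0.099]])

```text
clock: 22.45
eef_pos: [510.8, 350.6, 229.1]
eef_rot: [-3.14, -0.003, 3.101]
wrist_force: [-0.6, -0.6, 1.1]
finger_gap: 36.0
finger_force: 0.0
```

```bash
python3 -c "
from h import *
to(513,346.5,112,np.pi-.045)
c=cam('side');P=cloud(c);X,Y,Z=[P[...,i] for i in range(3)]
q=P[(X>480)&(X<530)&(Y>325)&(Y<370)&(Z>135)&(Z<150)];print(len(q),q.min(0),q.max(0))
q=P[(X>440)&(X<560)&(Y>-90)&(Y<50)&(Z>34)&(Z<50)];print(cv2.minEnclosingCircle(q[:,:2].astype(np.float32)))
"
```

```text
shift -0.0027 -0.0039 0.1171 turn 0.005 n=2 t=22.4 yaw 3.101
25 [506.4 336.3 136.4] [514.8 356.8 147.5]
((487.6026306152344, -31.9965763092041), 21.218050003051758)
```

>>> move_arm(moves=[[-0.002,-0.004,0,0],[-0.002,-0.004,0.03,0],[-0.002,-0.004,0.07,0],[-0.002,-0.004,0.095,0],[-0.002,-0.004,0.11,0],[-0.002,-0.004,0.116,0],[-0.002,-0.004,0.116,0],[-0.002,-0.004,0.116,0]], jaw=0.036)

```text
clock: 23.3
eef_pos: [515.0, 342.8, 116.8]
eef_rot: [3.141, 0.002, 3.097]
wrist_force: [0.3, -0.6, -0.6]
finger_gap: 36.0
finger_force: 0.0
```

>>> move_arm(moves=[[0,0,0,0],[0,0,0,0],[0,0,0,0],[0,0,0,0],[0,0,0,0]], jaw=0.005, squeeze=30)

```text
clock: 23.8
eef_pos: [514.7, 344.3, 116.5]
eef_rot: [3.138, 0.002, 3.097]
wrist_force: [0.8, 9.9, 1.0]
finger_gap: 19.8
finger_force: 30.0
```

>>> move_arm(moves=[[0,0,-0.004,0],[0,0,-0.009,0],[0,0,-0.014,0],[0,0,-0.014,0],[0,0,-0.014,0],[0.01,0,-0.014,0],[0.025,0,-0.014,0],[0.04,0,-0.014,0],[0.06,0,-0.014,0],[0.075,0,-0.014,0],[0.075,0,-0.05,0],[0.075,0,-0.095,0]])

```text
clock: 25.0
eef_pos: [438.3, 345.7, 210.4]
eef_rot: [-3.139, -0.003, 3.097]
wrist_force: [0.9, 0.1, -0.4]
finger_gap: 19.7
finger_force: 30.0
```

```bash
python3 - <<'E'
from h import *
to(430,110,205,np.pi)
to(549,-134.5,200,np.pi+.055)
E
```

```text
shift -0.0021 -0.2358 0.0059 turn -0.044 n=5 t=25.0 yaw 3.097
shift -0.1318 -0.4748 0.0110 turn -0.099 n=10 t=25.0 yaw 3.097
```

>>> move_arm(moves=[[0,-0.015,0,0],[0,-0.05,0,0],[0,-0.09,0,-0.02],[0,-0.13,0,-0.04],[0,-0.17,0,-0.06],[-0.005,-0.21,0,-0.08],[-0.015,-0.25,0,-0.099],[-0.035,-0.29,0,-0.099],[-0.06,-0.33,0,-0.099],[-0.085,-0.37,0.005,-0.099],[-0.107,-0.41,0.01,-0.099],[-0.122,-0.445,0.01,-0.099]])

```text
clock: 26.2
eef_pos: [541.6, -106.3, 199.4]
eef_rot: [3.141, -0.001, -3.088]
wrist_force: [0.8, 0.1, -1.4]
finger_gap: 19.4
finger_force: 30.0
```

>>> move_arm(moves=[[-0.004,-0.015,0,0],[-0.01,-0.03,0,0],[-0.01,-0.03,0,0],[-0.01,-0.03,0,0]])

```text
clock: 26.6
eef_pos: [552.8, -132.5, 200.5]
eef_rot: [3.141, -0.0, -3.087]
wrist_force: [0.0, 0.3, -1.4]
finger_gap: 19.3
finger_force: 30.0
```

```bash
python3 - <<'E'
from h import *
to(549,-134.5,105,np.pi+.055)
s=cam('side','d7');P=cloud(s)
e=np.array(manip.read_state()['eef_pos']);X,Y,Z=[P[...,i] for i in range(3)]
m=(abs(X-e[0])<25)&(abs(Y-e[1])<30)&(Z>76)&(Z<e[2]-4)
q=P[m];print(e)
for z in range(95,205,15):
    k=abs(q[:,2]-z)<6
    if k.sum(): print(z,k.sum(),np.median(q[k],0),q[k].min(0),q[k].max(0)[:2])
E
```

```text
shift 0.0039 -0.0018 0.0955 turn -0.000 n=2 t=26.6 yaw -3.087
[ 552.8 -132.2  200.6]
110 20 [ 546.8 -132.2  114.6] [ 545.3 -141.9  109.9] [ 552.7 -123.2]
125 36 [ 547.  -131.9  124.6] [ 544.4 -142.7  119.4] [ 552.7 -122.8]
140 37 [ 547.3 -132.9  140. ] [ 544.8 -143.1  134.1] [ 553.3 -122.5]
155 35 [ 547.  -137.1  155.1] [ 545.1 -142.8  149.2] [ 553.5 -124.2]
170 39 [ 546.4 -134.   170.1] [ 545.  -142.5  164.3] [ 552.8 -124.4]
185 47 [ 547.  -132.4  185.3] [ 543.5 -143.8  179. ] [ 554.9 -121.9]
200 8 [ 548.3 -126.2  195. ] [ 544.2 -142.7  194.3] [ 553.4 -124.3]
```

>>> move_arm(moves=[[0,-0.0015,0.015,0],[0,-0.0015,0.03,0],[0,-0.0015,0.045,0],[0,-0.0015,0.06,0],[0,-0.0015,0.075,0],[0,-0.0015,0.088,0],[0,-0.0015,0.095,0],[0,-0.0015,0.095,0],[0,-0.0015,0.095,0]])

```text
clock: 27.55
eef_pos: [553.3, -134.7, 106.0]
eef_rot: [-3.141, 0.001, -3.087]
wrist_force: [0.5, 0.3, -1.0]
finger_gap: 19.6
finger_force: 30.0
```

>>> move_arm(moves=[[0,0,0,0],[0,0,0,0],[0,0,0,0],[0,0,0,0],[0,0,-0.02,0],[0,0,-0.06,0],[0,0,-0.1,0],[0,0,-0.12,0],[0,0,-0.12,0]], jaw=0.036)

```text
clock: 28.45
eef_pos: [554.0, -135.2, 228.7]
eef_rot: [-3.14, 0.005, -3.087]
wrist_force: [0.1, 0.6, -0.6]
finger_gap: 35.6
finger_force: 0.0
```

```bash
python3 tool.py 549 -133;python3 tool.py 552 -191|tail -1; python3 lid.py; cat > jar.py <<'E'
from h import *
for n in ('side','wrist'):
    c=cam(n);P=cloud(c);X,Y,Z=[P[...,i] for i in range(3)]
    hsv=cv2.cvtColor(c['frame'],cv2.COLOR_BGR2HSV)
    m=((X>350)&(X<620)&(Y>-95)&(Y<100)&(Z>33)&(Z<45)).astype(np.uint8)
    k,l,st,ce=cv2.connectedComponentsWithStats(m)
    for i in range(1,k):
        if st[i,4]>80: q=P[l==i];print(n,st[i],cv2.minEnclosingCircle(q[:,:2].astype(np.float32)),np.percentile(q[:,2],90))
E
python3 jar.py; python3 -c "
from h import *
to(488,-32,160,np.pi+.055)"
```

```text
80 22 [ 547.4 -137.6   80.8] [ 546.4 -145.2] [ 552.  -125.4   85.4]
92 34 [ 548.6 -135.8   88.7] [ 544.9 -145.3] [ 554.8 -126.1   96.9]
104 23 [ 548.4 -129.7  103.9] [ 546.2 -145.5] [ 554.2 -125.7  109.5]
116 29 [ 547.6 -139.9  116.6] [ 545.8 -145.5] [ 553.1 -124.3  121.8]
128 42 [ 548.4 -136.4  129.7] [ 545.6 -145.6] [ 554.  -127.4  133.2]
128 48 [ 550.8 -193.1  129.8] [ 547.2 -201.8] [ 556.3 -182.1  133.1]
lid pts 1805 1811 angle deg 109.8 b-slope -0.005 res 1.37 face at z71 a=5.2
side [224 219  16  13 167] ((486.90814208984375, -31.31521224975586), 21.42524528503418) 38.96269281880527
wrist [ 334  104   38   36 1057] ((488.57672119140625, -31.495811462402344), 20.684221267700195) 39.40149513573114
wrist [342 220  24  14 180] ((619.1134033203125, -13.259121894836426), 13.355680465698242) 44.27016629963998
shift 0.0588 0.1060 0.0642 turn -0.001 n=3 t=28.7 yaw -3.087
```

>>> move_arm(moves=[[0.03,0.05,0,0],[0.059,0.09,0,0],[0.066,0.1065,0.03,0],[0.066,0.1065,0.07,0],[0.066,0.1065,0.1,0],[0.066,0.1065,0.1,0]], jaw=0.06)

```text
clock: 29.3
eef_pos: [479.1, -31.6, 121.7]
eef_rot: [3.14, -0.007, -3.087]
wrist_force: [0.2, 0.7, 1.0]
finger_gap: 59.9
finger_force: 0.0
```

```bash
python3 jar.py; python3 -c "
from h import *
to(487.8,-31.4,13,np.pi+.055)"
```

```text
side [224 219  16  13 166] ((488.0260009765625, -31.486225128173828), 20.963102340698242) 39.40323775994415
wrist [ 235  183   46   45 1646] ((489.0562744140625, -31.86328887939453), 20.533000946044922) 39.11207328965526
shift -0.0065 0.0004 0.1128 turn -0.001 n=2 t=29.4 yaw -3.087
```

>>> move_arm(moves=[[-0.0065,0,0.02,0],[-0.007,0,0.05,0],[-0.007,0,0.08,0],[-0.007,0,0.1,0],[-0.007,0,0.11,0],[-0.007,0,0.112,0],[-0.007,0,0.112,0],[-0.007,0,0.112,0]])

```text
clock: 30.2
eef_pos: [489.2, -31.8, 14.7]
eef_rot: [-3.141, 0.002, -3.087]
wrist_force: [1.1, -0.2, 0.8]
finger_gap: 60.2
finger_force: 0.0
```

>>> move_arm(moves=[[0,0,0,0],[0,0,0,0],[0,0,0,0],[0,0,0,0],[0,0,0,0],[0,0,0,0]], jaw=0.03, squeeze=20)

```text
clock: 30.8
eef_pos: [488.5, -31.8, 13.8]
eef_rot: [-3.142, 0.0, -3.087]
wrist_force: [-1.9, 0.7, 6.7]
finger_gap: 39.3
finger_force: 20.0
```

>>> move_arm(moves=[[0,0,-0.015,0],[0,0,-0.04,0],[0,0,-0.07,0],[0,0,-0.07,0],[0,0,-0.07,0]])

```text
clock: 31.3
eef_pos: [488.3, -31.7, 83.3]
eef_rot: [-3.142, 0.0, -3.087]
wrist_force: [0.0, -0.9, -2.7]
finger_gap: 39.0
finger_force: 20.0
```

```bash
python3 - <<'E'
from h import *
to(464.1,-138.3,85,np.pi+.055)
c=cam('side');P=cloud(c);X,Y,Z=[P[...,i] for i in range(3)]
e=manip.read_state()['eef_pos']
m=(abs(X-e[0])<28)&(abs(Y-e[1])<50)&(Z>e[2]-18)&(Z<e[2]+35)&(c['frame'].min(-1)>110);q=P[m];print(len(q),q.min(0),q.max(0),cv2.minEnclosingCircle(q[q[:,2]>e[2]+18][:,:2].astype(np.float32)),e)
E
```

```text
shift 0.0299 -0.1051 -0.0017 turn -0.001 n=2 t=31.3 yaw -3.087
26 [467.8 -64.4  68.3] [505.   -0.3 116.1] ((490.46893310546875, -10.544252395629883), 17.766904830932617) [487.9 -31.6  82.6]
```

>>> move_arm(moves=[[0.005,-0.015,0,0],[0.013,-0.045,0,0],[0.022,-0.078,0,0],[0.028,-0.098,0,0],[0.03,-0.105,0,0],[0.03,-0.105,0.01,0],[0.03,-0.105,0.02,0],[0.03,-0.105,0.03,0],[0.03,-0.105,0.036,0],[0.03,-0.105,0.037,0],[0.03,-0.105,0.037,0]])

```text
clock: 32.45
eef_pos: [464.1, -137.9, 46.3]
eef_rot: [3.141, -0.0, -3.087]
wrist_force: [0.5, -0.3, 0.1]
finger_gap: 39.5
finger_force: 20.0
```

```bash
python3 -c "
from h import *
to(464.1,-138.3,45,np.pi+.055)"
```

```text
shift 0.0001 -0.0004 0.0013 turn -0.000 n=0 t=32.5 yaw -3.087
```

>>> move_arm(moves=[[0,0,0.0015,0],[0,0,0.0015,0],[0,0,0.0015,0]])

```text
clock: 32.75
eef_pos: [464.2, -138.2, 45.2]
eef_rot: [-3.141, 0.0, -3.087]
wrist_force: [-1.1, 0.3, -0.5]
finger_gap: 39.5
finger_force: 20.0
```

>>> move_arm(moves=[[0,0,0,0],[0,0,0,0],[0,0,0,0],[0,0,0,0],[0,0,-0.02,0],[0,0,-0.06,0],[0,0,-0.09,0],[0.02,0,-0.12,0],[0.03,-0.05,-0.12,0],[0.03,-0.1,-0.12,0],[0.03,-0.14,-0.12,0],[0.03,-0.14,-0.12,0]], jaw=0.056)

```text
clock: 33.95
eef_pos: [441.3, -283.3, 164.7]
eef_rot: [-3.141, -0.0, -3.091]
wrist_force: [0.2, -0.3, -0.0]
finger_gap: 56.2
finger_force: 0.0
```

```bash
python3 tool.py 549 -133|tail -1;python3 tool.py 552 -191|tail -1; python3 lid.py; python3 - <<'E'
from h import *
for n in('side','wrist'):
    c=cam(n,n+'9');P=cloud(c);X,Y,Z=[P[...,i] for i in range(3)]
    q=P[(X>430)&(X<500)&(Y>-180)&(Y<-100)&(Z>63)&(Z<76)];print(n,len(q),cv2.minEnclosingCircle(q[:,:2].astype(np.float32)),np.percentile(q[:,2],80))
    q=P[(X>440)&(X<500)&(Y>-340)&(Y<-280)&(Z>80)&(Z<100)];print(len(q),q.mean(0),q.max(0)) if len(q) else 0
to(469.4,-309.7,100);to(469.4,-309.7,69)
E
cd pics; python3 -c "
import cv2,numpy as np
a=cv2.imread('side9.png');cv2.imwrite('c9.png',cv2.resize(a[120:340,100:400],(750,550),interpolation=2))"
```

```text
104 1 [ 546.1 -144.8  100.1] [ 546.1 -144.8] [ 546.1 -144.8  100.1]
128 13 [ 553.9 -193.   131.8] [ 551.8 -200.5] [ 557.1 -182.8  133.6]
lid pts 625 627 angle deg 109.6 b-slope -0.007 res 1.40 face at z71 a=5.2
side 305 ((484.14520263671875, -140.06735229492188), 41.68359375) 69.05458184704935
119 [ 466.4 -310.5   86.8] [ 480.3 -297.4   90. ]
wrist 1910 ((486.3000183105469, -140.24224853515625), 41.901695251464844) 69.05469619398578
560 [ 467.9 -308.9   87.7] [ 481.2 -298.1   90.1]
shift -0.0258 -0.0326 0.0650 turn 0.000 n=2 t=34.2 yaw -3.086
shift -0.0258 -0.0326 0.0960 turn 0.000 n=2 t=34.2 yaw -3.086
```

View pics/c9.png

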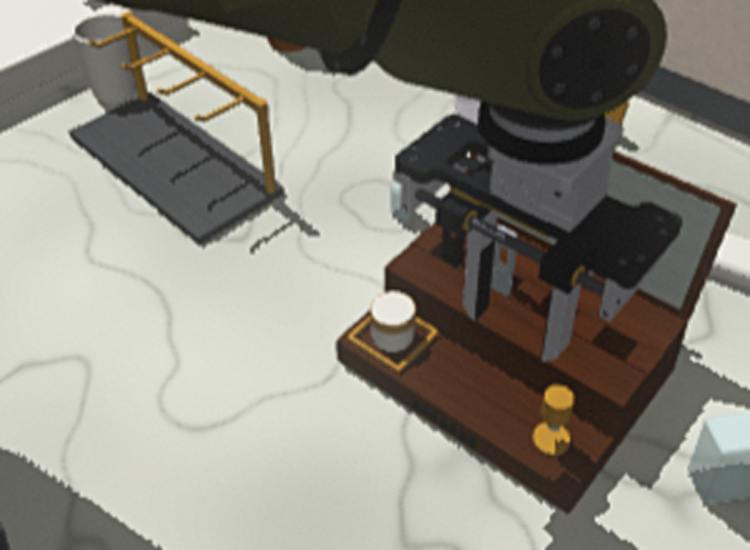

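>>> move_arm(moves=[[-0.026,-0.0325,0,0],[-0.026,-0.0325,0,0],[-0.026,-0.0325,0.03,0],[-0.026,-0.0325,0.06,0],[-0.026,-0.0325,0.065,0],[-0.026,-0.0325,0.065,0]], jaw=0.0)

```text
clock: 34.8
eef_pos: [469.4, -309.8, 100.1]
eef_rot: [3.141, -0.001, -3.086]
wrist_force: [0.4, -1.0, 0.6]
finger_gap: 11.6
finger_force: 0.0
```

```bash
python3 - <<'E'
from h import *
for n in('side','wrist'):
    c=cam(n);P=cloud(c);X,Y,Z=[P[...,i] for i in range(3)]
    q=P[(X>430)&(X<489)&(Y>-180)&(Y<-100)&(Z>63)&(Z<76)&(c['frame'].min(-1)>120)];print(n,len(q),cv2.minEnclosingCircle(q[:,:2].astype(np.float32)),np.percentile(q[:,2],80))
to(469.4,-309.7,69.5)
E
python3 tool.py 549 -133;python3 tool.py 552 -191|tail -1
```

```text
side 183 ((464.0231018066406, -137.07179260253906), 20.243980407714844) 68.43377070150125
wrist 1754 ((465.6958923339844, -138.82699584960938), 20.476764678955078) 69.00191949427537
shift 0.0007 0.0010 0.0321 turn 0.000 n=1 t=34.9 yaw -3.087
80 18 [ 546.8 -133.1   81.1] [ 545.8 -145.2] [ 548.  -127.    85.7]
92 16 [ 548.1 -129.4   89.3] [ 545.8 -136.3] [ 554.3 -125.3   96.8]
104 10 [ 546.8 -129.2  104.6] [ 545.8 -130.3] [ 550.6 -126.   109.7]
116 20 [ 546.7 -131.3  117.3] [ 544.9 -144.1] [ 548.9 -125.8  121.9]
128 44 [ 548.3 -136.6  129.6] [ 545.2 -145.2] [ 554.7 -126.7  133.9]
140 1 [ 551.6 -199.5  134. ] [ 551.6 -199.5] [ 551.6 -199.5  134. ]
```

>>> move_arm(moves=[[0,0,0,0],[0,0,0.006,0],[0,0,0.012,0],[0,0,0.018,0],[0,0,0.024,0],[0,0,0.029,0],[0,0,0.031,0],[0,0,0.031,0],[0,0,0.031,0],[0,0,0.031,0]])

```text
clock: 36.0
eef_pos: [469.7, -310.9, 70.1]
eef_rot: [-3.141, 0.001, -3.087]
wrist_force: [-5.1, 3.3, 17.1]
finger_gap: 0.4
finger_force: 8.5
```

Force 17 N suggests it is at the stop. Retreat and check.

>>> move_arm(moves=[[0,0,0.0005,0],[0,0,0.0005,0],[0,0,0.0005,0],[0,0,-0.03,0],[0,0,-0.08,0],[0,0,-0.12,0],[0.05,0,-0.13,0],[0.1,0,-0.13,0],[0.1,0,-0.13,0],[0.1,0,-0.13,0]])

```text
clock: 37.0
eef_pos: [369.2, -316.3, 199.0]
eef_rot: [-3.141, 0.0, -3.089]
wrist_force: [0.7, 0.5, -0.5]
finger_gap: 0.7
finger_force: 0.0
```

```bash
python3 lid.py; python3 tool.py 549 -133|tail -1;python3 tool.py 552 -191|tail -2; python3 - <<'E'
from h import *
for n in('side','wrist'):
    c=cam(n,n+'10');P=cloud(c);X,Y,Z=[P[...,i] for i in range(3)]
    q=P[(X>430)&(X<489)&(Y>-180)&(Y<-100)&(Z>63)&(Z<76)&(c['frame'].min(-1)>120)];print(n,len(q),cv2.minEnclosingCircle(q[:,:2].astype(np.float32)) if len(q) else 0)
    q=P[(X>456)&(X<484)&(Y>-325)&(Y<-295)&(Z>50)&(Z<100)];print(len(q),np.percentile(q[:,2],[50,90,98])) if len(q) else 0
E
```

```text
lid pts 840 843 angle deg 109.7 b-slope -0.006 res 1.37 face at z71 a=5.1
128 16 [ 546.8 -136.3  125.8] [ 545.5 -145.1] [ 548.2 -128.4  129.8]
side 185 ((464.0181884765625, -137.81439208984375), 20.1497745513916)
157 [68.8 70.7 71.5]
wrist 910 ((464.91973876953125, -137.71307373046875), 20.73462677001953)
```

View pics/side10.png

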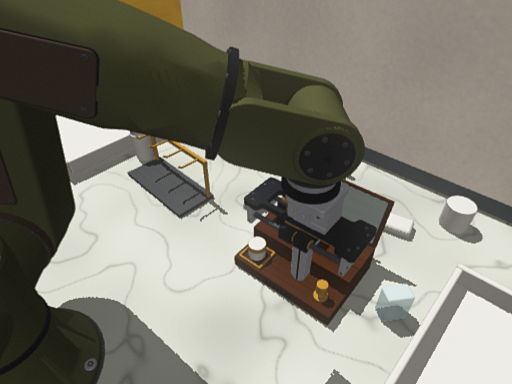

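```bash
python3 -c "
from cell import manip
print(manip.sign_off())"
```

```text
the job is handed in; nothing more can be done
None
```

I handed the job in at about 37 s of the 210 s allowed. Both tools hanging on the rack (file and comb) stand in slots of their own, the jar is in its tray, the lid measures about 110°, and the knob is back home. My last look did not re-see the file, which was hidden behind the arm but had stood upright just before I pushed the knob, and I never measured the bystanders again. `sign_off` returned no verdict.

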